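# Start the lock screw in the detector module's deep well

### The job

Take the blue-handled lock screw out of its aluminium stand and put it down the deep well in the top of the cream detector module. With a light push against the spring, turn it until you feel its pin drop into the start of the hidden thread, never forcing it; then screw it in clockwise until its collar sits flat on the module, just snug and not tightened hard, and let go. Leave the other things on the table where they are.

Things in the scene. Friction and masses are not known exactly. Their poses are not given: they have to be found in the camera images.
- screw: Lock screw, 114 mm long, about 0.16 kg, upright in the stand at the start. Origin at the centre of its tip (lower end), z up its axis. Steel shank 12 mm in diameter up to 40 mm, widening to 20 mm from 48 to 76 mm; collar 76 to 82 mm; blue handle 82 to 114 mm: a flat bar 34 mm long along the screw's x, 14 mm thick along its y, 32 mm high.
- screw_grip (a point): Point on the screw's axis 103 mm above its tip, a good height to grip the blue bar by its two flats (which face the screw's +y and -y).
- screw_pin (a point): On the screw's axis, 8 mm above its tip: centre of a cross pin 3.6 mm thick that sticks out along the screw's +x and -x, 20.6 mm overall. The pin's two ends are the screw's thread (two-start, right-hand).
- screw_collar (a point): On the screw's axis, 76 mm above its tip: underside of the steel collar, 38 mm in diameter, that comes to rest on the module.
- module: Cream detector module, fixed to the table: block 110 x 90 mm and 90 mm high (long side along its x, black lens barrel on its +x side). Origin at the centre of its foot, exactly below the well; z up.
- well_mouth (a point): Centre of the mouth of the well, in the module's flat top face 90 mm above the table. The mouth is a steel funnel narrowing from 30 mm to 23 mm in the first 10 mm; below, the well is 23 mm in diameter. Until the thread has caught, the screw must not press on the module with more than 22 N (spring and side contacts included; about 10 N is right); once the collar is down, do not keep turning: the clamping must stay light.
- thread_top (a point): On the well's axis 58.8 mm below the mouth: flat top of the threaded insert, a ring with a 14.4 mm hole. With the pin on it the tip is 65 mm below the mouth. Two notches, opposite each other and 50 degrees wide, let the pin drop until the tip is 71 to 73 mm below the mouth. The notches' angle is different every time, cannot be measured and must be felt; turning on against a notch's side jams.
- plunger_top (a point): On the well's axis 62 mm below the mouth: top of a sprung plunger that pushes the tip up with about 4 N, growing 0.3 N per mm to about 8 N. From the bottom of a notch, clockwise turning (seen from above) under a light push brings the pin under the thread (right-hand, lead 16 mm per turn). Let go before that, the screw rises; after that, friction holds it.
- tip_home (a point): On the well's axis 76 mm below the mouth: where the tip is when the screw is fully home, collar on the top face. From the notch to home takes 0.3 to 0.4 of a turn, after up to half a turn of searching; several grasps are allowed.
- stand: Aluminium stand, fixed: block 60 x 60 mm and 80 mm high with a vertical 24 mm hole right through its centre. Origin at the centre of its foot. At the start the screw hangs in the hole, collar on the top face, its tip 4 mm above the table.
- dropper: Bystander: small amber glass bottle, 32 mm in diameter, 75 mm high. Origin at the centre of its underside.
- notebook: Bystander: ring-bound notebook 150 x 210 x 12 mm lying flat. Origin at the centre of its underside.
- driver: Bystander: grey-handled screwdriver 170 mm long lying flat.
- post: Bystander: steel post 13 mm in diameter on a 40 mm round foot, 68 mm high. Origin at the centre of its underside.
- lens_ring: Bystander: black ring 42 mm in diameter, 12 mm high. Origin at the centre of its underside.
- dish: Bystander: white dish 70 mm in diameter, 18 mm high. Origin at the centre of its underside.
- pot: Bystander: white lidded pot 44 mm in diameter, 50 mm high. Origin at the centre of its underside.
Things that resemble listed ones, but are neither listed nor needed, are in the scene too. What is shaped like the screw but green or pink is not meant.

How it is judged:
On the way, in this order (a step that is already met when the one before it is completed fails the run):
1. the screw's tip is down in the well, still above the thread (horizontal distance between screw and well_mouth below 0.006 m and z of screw in the frame of well_mouth below -0.025 m).
2. the screw has been turned down beneath the thread's beginning, upright (horizontal distance between screw and well_mouth below 0.003 m and z of screw in the frame of well_mouth below -0.0742 m and angle between screw's own z axis and vertical below 0.06 rad), for 0.1 s.
At the end, for the whole second after the job is handed in: The screw is held by its thread, let go and at rest, upright within 2 degrees and within 3 mm of the well's axis, with its collar on the module's top face within 1.5 mm (tip 74.5 to 78 mm below the mouth) (z of screw in the frame of well_mouth between -0.078 and -0.0745 m and horizontal distance between screw and well_mouth below 0.003 m and angle between screw's own z axis and vertical below 0.035 rad and linear speed of screw below 0.01 m/s); the robot touches nothing.
It fails at once if the screw is forced: before the thread has caught it presses on the module with more than 22 N (contact force between screw and module above 22 N and z of screw in the frame of well_mouth above -0.0731 m).
It fails at once if the screw is overtightened or rammed home: all contact forces between it and the module together exceed 80 N (contact force between screw and module above 80 N).
It fails at once if a bystander is moved by more than 20 mm (distance of any of dropper, notebook, driver, post, lens_ring, dish, pot from where it was at the start of the episode above 0.02 m).
It also fails if it takes over 72 s, if anything falls off the work surface, if the arm or the gripper's body presses on something with over 40 N, if the wrist force passes 120 N, or if a joint passes its speed limit or range.

### The arm

A 6-joint arm with a two-finger parallel gripper is mounted at the origin on the work surface. World frame = base frame: x ahead of the robot, y to its left, z up, the work surface at z = 0. Lengths are in m, angles in rad, forces in N, time in s.
With the tool pointing down it reaches from about 0.325 to 0.775 m from the base axis. Payload 5.5 kg.
Tool frame: the origin (TCP) lies between the finger pads; the fingertips stand 8 mm ahead of it and the grasp point (between the pads) lies 11 mm behind it (tcp_to_tips is the distance from the TCP to the fingertips, in m); z points along the fingers, y is the direction in which the jaws open and shut (so a half turn about z gives the same grasp; the last joint's range is limited). The gripper opens to 88 mm and grips with 3 to 60 N. Pads are 20 mm wide; open, the fingers measure 115 mm over their backs; the gripper's body (75 mm by 178 mm) begins 61 mm behind the grasp point.
Start: joints at [1.052, 0.091, 1.231, -0, 1.82, -0.057], TCP at [0.267, 0.537, 0.231] pointing down, gripper open.
Joint ranges: [-2.87, 2.87], [-0.86, 2.18], [0.17, 2.46], [-1.51, 4.65], [0.06, 2.69], [-2.65, 2.65]. Speed limits (rad/s): [2.57, 2.57, 3.01, 3.14, 3.14, 3.14].

### API

Orientations are given as a unit quaternion [w, x, y, z].
In Python, from bench import * gives the robot as it stands. Calls block until the motion is done:
- move_to(position, orientation): joint-space move of the TCP to a pose.
- move_l(position, speed=0.15, orientation=None): straight line of the TCP; orientation=None keeps the orientation; speed is the mean speed in m/s.
- movej(angles): joint-space move.
- gripper_open() and close(): open the fingers fully, or close them until they stop; the grip force is fixed at half the most.
- hold(seconds).
- inverse_kinematics(position, orientation): joint angles nearest the present ones, or None.
- state(): the state.
- get_image(name): name is "scene" or "top" or "wrist"; returns a dict with "frame" (384x512x3 uint8, blue, green, red), "depth" (384x512 float32, m along the optical axis (not along the pixel's ray), 0 where there is no reading), "camera_matrix" (3x3 intrinsics, pixels), "view" (4x4, takes a point from world to camera coordinates). Camera axes: x right, y up, looking along -z (the intrinsics and any distortion apply to the point x, -y, -z); pixel columns grow to the right and rows downward; lengths in m; the calibration is good to about 2 mm. A picture is of the moment at which its call begins.
A pose or a line that the arm cannot do raises IKError and nothing moves.
- job_done(): hands the job in, once; it reports no verdict.
The state is a dict: "time": time; "joint_pos": joint angles; "dq": joint speeds; "joint_torque": joint torques, N m; "ee_pos": TCP position; "ee_rot": TCP orientation; "ft_force": force on the tool from outside, world axes, zero at the start; "moment": the same for the moment, N m; "finger_gap": finger opening in m.
Only numpy, scipy, OpenCV 4.12 (cv2) and the standard library are available. Lean on these libraries where they do the work, as an engineer would, in place of code of your own. Each camera call takes 0.05 s, during which the arm holds its last target.

## Working session

There is one attempt and no reset: what is moved stays moved. The work goes in short steps, each a Python script; the robot and the scene stay as the last script left them, time stands still between calls to the robot, and variables do not carry over. Pictures are saved under pics/ and viewed, and the job is handed in when it is done.

```bash
mkdir -p pics; ls
python3 - <<'E'
from bench import *
import cv2,numpy as np
for n in ("scene","top"):
    im=get_image(n); cv2.imwrite(f"pics/{n}0.png",im["frame"]); np.savez(f"{n}0.npz",**im)
    print(n,im["camera_matrix"].tolist(),im["view"].round(4).tolist(),[k for k in im], (im["depth"]>0).mean())
s=state();print(s)
E
```

```text
pics
scene [[416.12992666914766, 0.0, 250.1405360918302], [0.0, 416.12992666914766, 192.46274371178507], [0.0, 0.0, 1.0]] [[0.2135, 0.9769, 0.0126, -0.111], [-0.558, 0.1114, 0.8223, 0.2093], [0.8019, -0.1826, 0.5689, -1.5985], [0.0, 0.0, 0.0, 1.0]] ['frame', 'depth', 'camera_matrix', 'view'] 0.9959360758463541
top [[457.35629466848985, 0.0, 263.1082067885495], [0.0, 457.35629466848985, 195.22513913353367], [0.0, 0.0, 1.0]] [[0.0062, -0.9998, 0.0202, -0.0262], [0.9916, 0.0088, 0.1291, -0.5204], [-0.1293, 0.0192, 0.9914, -1.5104], [0.0, 0.0, 0.0, 1.0]] ['frame', 'depth', 'camera_matrix', 'view'] 0.9962056477864584
{'time': 0.1, 'joint_pos': array([ 1.05230283e+00,  9.17839919e-02,  1.23173429e+00,  2.62075007e-06,
        1.81979455e+00, -5.67169307e-02]), 'dq': array([ 0.00062189, -0.00177154, -0.00166804,  0.00076213, -0.00055117,
        0.00074269]), 'joint_torque': array([ 3.65909124e-03, -4.47852874e+01, -4.07572496e+01,  6.99409400e-02,
        2.84094567e-02, -1.44810406e-04]), 'ee_pos': array([0.26721316, 0.5369416 , 0.22963729]), 'ee_rot': array([-2.45188360e-04,  2.28841928e-01,  9.73463216e-01, -8.24402528e-04]), 'ft_force': array([-0.48825667,  0.32006086,  1.64813203]), 'moment': array([ 0.0111835 , -0.00924996, -0.01093509]), 'finger_gap': 0.08762996454800517}
```

View pics/scene0.png

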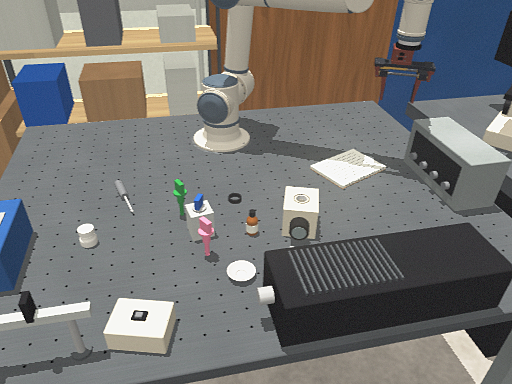

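View pics/top0.png

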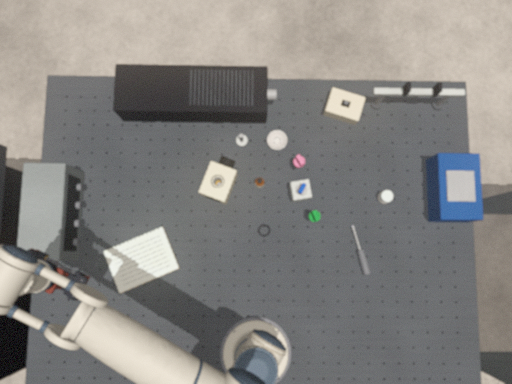

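In the top image the candidates are the blue handle at (302,188) in the aluminium stand, a green one at (314,216) and a pink one at (299,160). Only the blue one fits. The cream module with the well and lens barrel is at (218,181). The cream box at (345,104) has no well or barrel. I'll check both in an enlarged crop.

```bash
cat > h.py <<'E'
from bench import *
import cv2,numpy as np
def ray(im,u,v):
    K=im["camera_matrix"];V=im["view"];R=V[:3,:3];t=V[:3,3]
    d=np.array([(u-K[0,2])/K[0,0],-(v-K[1,2])/K[1,1],-1.]); return -R.T@t, R.T@d
def onz(im,u,v,z):
    c,d=ray(im,u,v); return c+d*(z-c[2])/d[2]
def proj(im,p):
    K=im["camera_matrix"];V=im["view"];q=V[:3,:3]@np.asarray(p)+V[:3,3]
    return np.array([K[0,0]*q[0]/-q[2]+K[0,2],K[1,1]*-q[1]/-q[2]+K[1,2]])
def qd(yaw):
    # tool down, tool y axis (jaw) at angle yaw from world x : R=[x,y,z], z=-Z
    from scipy.spatial.transform import Rotation as Ro
    y=np.array([np.cos(yaw),np.sin(yaw),0]);z=np.array([0,0,-1.]);x=np.cross(y,z)
    q=Ro.from_matrix(np.c_[x,y,z]).as_quat(); return [q[3],q[0],q[1],q[2]]
E
python3 - <<'E'
from h import *
t=dict(np.load("top0.npz"));s=dict(np.load("scene0.npz"))
a=cv2.resize(t["frame"][130:235,190:330],None,fx=4,fy=4,interpolation=2)
b=cv2.resize(s["frame"][170:265,165:325],None,fx=4,fy=4,interpolation=2)
cv2.imwrite("pics/ct.png",a);cv2.imwrite("pics/cs.png",b)
f=t["frame"];hsv=cv2.cvtColor(f,cv2.COLOR_BGR2HSV)
m=cv2.inRange(hsv,(100,120,60),(130,255,255))[170:205,285:320]
ys,xs=np.nonzero(m);u,v=xs.mean()+285,ys.mean()+170;print("blue px",u,v,len(xs),onz(t,u,v,.112))
c=cv2.minAreaRect(np.c_[xs,ys].astype(np.float32));print(c)
print("well guess",onz(t,218,181,.09), "depth", t["depth"][181,218], t["depth"][int(v),int(u)])
E
```

```text
blue px 301.38461538461536 188.07692307692307 26 [ 0.53469454 -0.14376568  0.112     ]
((16.400001525878906, 18.200000762939453), (2.683281421661377, 8.9442720413208), 26.56505012512207)
well guess [0.55875312 0.12618286 0.09      ] depth 1.554853 1.4605814
```

View pics/ct.png

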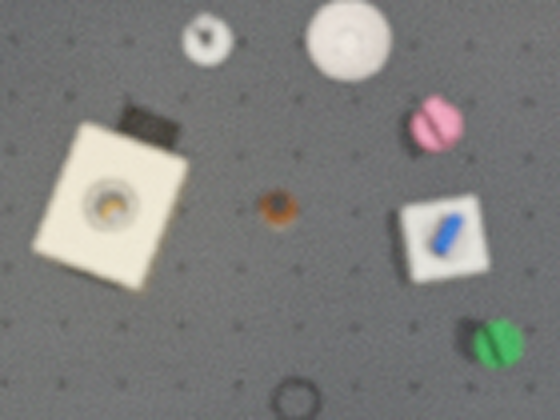

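View pics/cs.png

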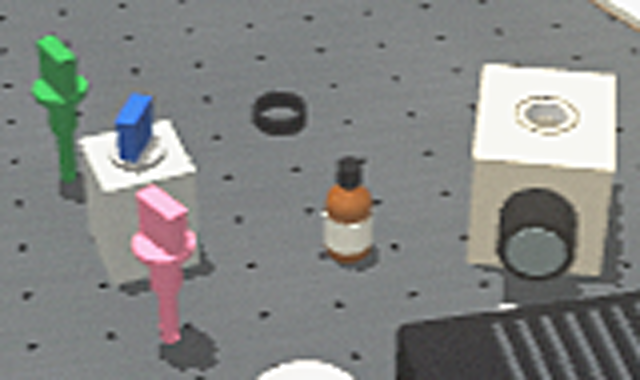

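Confirmed: the blue flat-bar screw stands upright in the stand, between the green and pink lookalikes. Next I'll look with the wrist camera over the well and over the screw.

Run:
```python
from h import *
t0=state()["time"]
for y in (0,.5,1,1.5):
    j=inverse_kinematics([.559,.126,.25],qd(y)); print(y,None if j is None else j.round(3) if hasattr(j,'round') else j)
move_to([.53,.126,.28],qd(1.1)); print(state()["time"]-t0,state()["joint_pos"].round(3))
im=get_image("wrist");np.savez("w1.npz",**im);cv2.imwrite("pics/w1.png",im["frame"])
c,d=ray(im,256,192);print("cam",c,d)
move_to([.51,-.144,.28],qd(1.1)); print(state()["time"]-t0,state()["joint_pos"].round(3))
im=get_image("wrist");np.savez("w2.npz",**im);cv2.imwrite("pics/w2.png",im["frame"])
```

```text
0 [ 0.162  0.023  1.267 -0.     1.852  0.162]
0.5 [ 0.162  0.023  1.267 -0.     1.852 -0.338]
1 [ 0.162  0.023  1.267 -0.     1.852 -0.838]
1.5 [ 0.162  0.023  1.267 -0.     1.852 -1.338]
1.7832999999999999 [ 0.172 -0.042  1.278  0.     1.905 -0.929]
cam [0.45992771 0.16148964 0.4346154 ] [ 0.26719344 -0.13493123 -0.95421934]
2.8832999999999998 [-3.380e-01 -8.200e-02  1.316e+00  1.000e-03  1.907e+00 -1.439e+00]
```

View pics/w1.png

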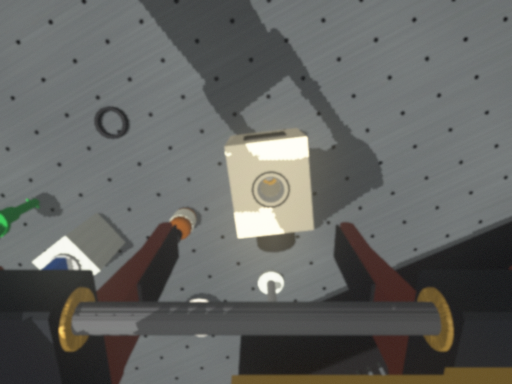

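View pics/w2.png

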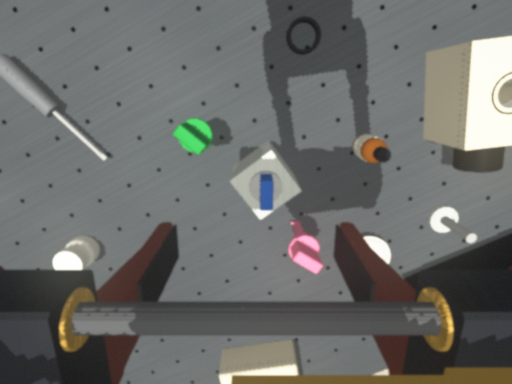

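w1: the well mouth ring is at about (270,189). w2: the blue bar is at about (266,192), vertical in the image, which means the jaw yaw of 1.1 is nearly right. Next I'll measure both more precisely.

Run:
```python
from h import *
a=dict(np.load("w1.npz"));b=dict(np.load("w2.npz"))
print(a["camera_matrix"])
A=cv2.resize(a["frame"][155:225,235:305],None,fx=7,fy=7,interpolation=cv2.INTER_CUBIC)
B=cv2.resize(b["frame"][140:225,225:310],None,fx=6,fy=6,interpolation=cv2.INTER_CUBIC)
cv2.imwrite("pics/wc.png",np.hstack([A,B[:490]]) if 0 else A);cv2.imwrite("pics/wb.png",B)
hsv=cv2.cvtColor(b["frame"],cv2.COLOR_BGR2HSV);m=cv2.inRange(hsv,(100,100,30),(130,255,255));m[:140]=0;m[225:]=0;m[:,:225]=0;m[:,310:]=0
ys,xs=np.nonzero(m);r=cv2.minAreaRect(np.c_[xs,ys].astype(np.float32));print(r)
bp=cv2.boxPoints(r);print(bp)
w=[onz(b,*p,.118) for p in bp];print(np.array(w).round(4))
print(onz(b,*r[0],.118))
g=cv2.cvtColor(a["frame"],cv2.COLOR_BGR2GRAY);cv2.imwrite("pics/g.png",g)
d=a["depth"]; print("depth of top",d[150,245],d[220,300]); P=lambda im,u,v:(lambda c,r: c+r*im["depth"][v,u])(*ray(im,u,v)); print(P(a,240,160),P(a,300,215),P(b,266,190))
```

```text
[[317.77646172   0.         255.76432107]
 [  0.         317.77646172 188.33846725]
 [  0.           0.           1.        ]]
((266.0, 191.5), (33.0, 12.0), 90.0)
[[260. 175.]
 [272. 175.]
 [272. 208.]
 [260. 208.]]
[[ 0.5148 -0.1412  0.118 ]
 [ 0.5203 -0.1302  0.118 ]
 [ 0.5528 -0.146   0.118 ]
 [ 0.547  -0.1574  0.118 ]]
[ 0.5334696  -0.14357151  0.118     ]
depth of top 0.3469576 0.3719542
[0.51526867 0.11388416 0.09113911] [0.60436351 0.14572792 0.09034229] [ 0.53193283 -0.1428186   0.11823571]
```

View pics/wc.png

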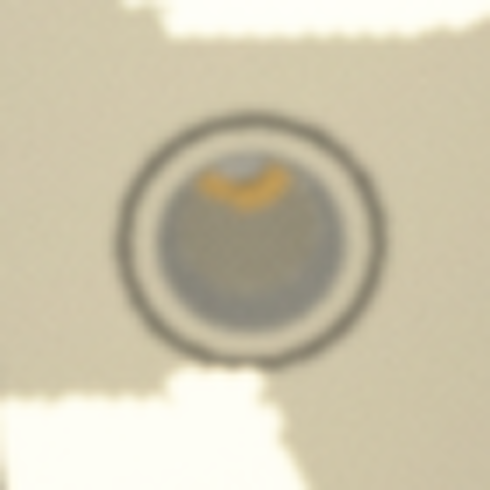

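View pics/wb.png

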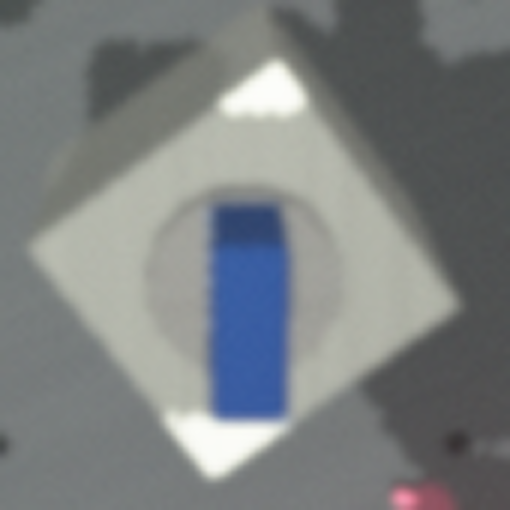

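Run:
```python
from h import *
a=dict(np.load("w1.npz"));b=dict(np.load("w2.npz"))
print("bar",onz(b,266.2,194.7,.118),"collar",onz(b,265.1,187.1,.086))
p=onz(b,266.2,182,.118)-onz(b,266.2,207,.118);print("long axis yaw",np.arctan2(p[1],p[0])%np.pi)
print("well",onz(a,270.4,189.1,.09))
print("depth bar",[ (lambda c,r:c+r*b["depth"][v,u])(*ray(b,u,v)) for u,v in((266,190),(266,200))])
# stand corners crop
for q in((30,248),(462,302),(213,478),(280,60)): print(onz(b,225+q[0]/6-.4,140+q[1]/6-.4,.08))
```

```text
bar [ 0.53671134 -0.14494315  0.118     ] collar [ 0.53767924 -0.14570072  0.086     ]
long axis yaw 2.681947169528097
well [0.56072587 0.12887446 0.09      ]
depth bar [array([ 0.53193283, -0.1428186 ,  0.11823571]), array([ 0.54148219, -0.14758157,  0.11921448])]
[ 0.51409407 -0.17969646  0.08      ]
[ 0.56171944 -0.10985493  0.08      ]
[ 0.57275065 -0.16962126  0.08      ]
[ 0.50307239 -0.12059489  0.08      ]
```

Run:
```python
from h import *
Y=1.111-np.pi
move_to([.565,-.155,.28],qd(Y))
im=get_image("wrist");np.savez("w3.npz",**im);B=im
move_to([.59,.12,.28],qd(Y)); print(state()["time"],state()["joint_pos"].round(3))
im=get_image("wrist");np.savez("w4.npz",**im)
u,v=proj(B,[.5375,-.145,.1]).astype(int);print(u,v)
uu,vv=proj(im,[.5607,.1289,.09]).astype(int);print(uu,vv)
cv2.imwrite("pics/x3.png",cv2.resize(B["frame"][v-42:v+42,u-42:u+42],None,fx=6,fy=6,interpolation=2))
cv2.imwrite("pics/x4.png",cv2.resize(im["frame"][vv-35:vv+35,uu-35:uu+35],None,fx=7,fy=7,interpolation=2))
```

```text
6.8 [ 1.430e-01  1.130e-01  1.119e+00 -1.000e-03  1.909e+00  2.174e+00]
257 195
258 194
```

View pics/x3.png

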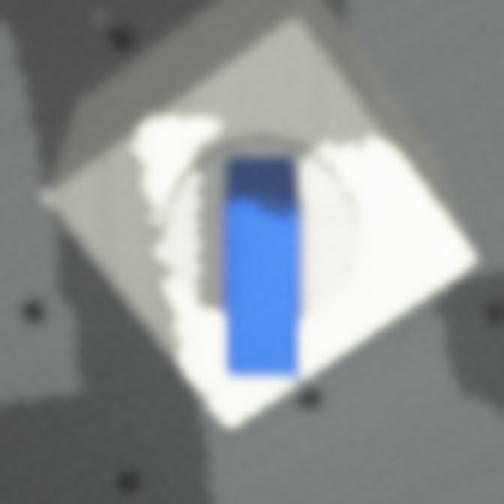

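View pics/x4.png

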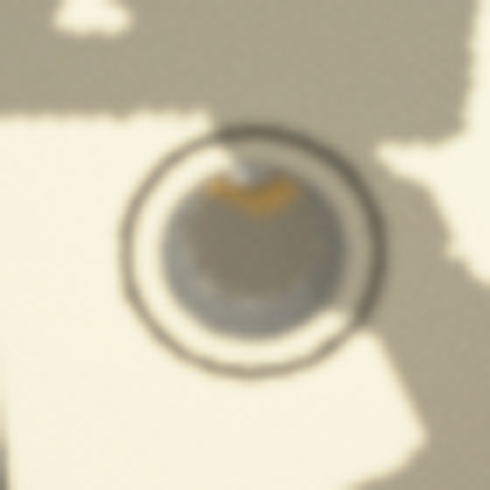

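Run:
```python
from h import *
a=dict(np.load("w4.npz"));b=dict(np.load("w3.npz"))
print("well",onz(a,258.9,194.4,.09))
f=lambda x,y:(215+x/6-.4,153+y/6-.4)
c=[onz(b,*f(*q),.08) for q in((45,197),(478,262),(232,430),(297,20))];print("stand",(c[0]+c[1])/2,(c[2]+c[3])/2)
print("bar",onz(b,*f(263.5,289),.118))
```

```text
well [0.56089107 0.128299   0.09      ]
stand [ 0.53691084 -0.14550942  0.08      ] [ 0.5364749  -0.14547222  0.08      ]
bar [ 0.5377877  -0.14575819  0.118     ]
```

Run:
```python
from h import *
q=qd(1.111)
move_to([.5372,-.1452,.19],q)
print(state()["ft_force"])
move_l([.5372,-.1452,.0965],speed=.12)
print(state()["time"],state()["ft_force"],state()["ee_pos"])
close(); s=state();print(s["time"],s["ft_force"],s["finger_gap"],s["ee_pos"])
move_l([.5372,-.1452,.25],speed=.12)
hold(.2);s=state();print(s["time"],s["ft_force"],s["finger_gap"],s["ee_pos"],s["joint_pos"])
im=get_image("wrist");cv2.imwrite("pics/w5.png",im["frame"])
im=get_image("scene");cv2.imwrite("pics/s5.png",cv2.resize(im["frame"][120:260,120:320],None,fx=4,fy=4))
```

```text
[0.10078019 0.18905077 0.20768642]
10.8 [-0.0821021   0.06024035  0.43975032] [ 0.53767621 -0.14534404  0.09750858]
11.925 [ 0.05773432 -0.52333764 -0.43313156] 0.013758819096052923 [ 0.53720792 -0.14511719  0.0964638 ]
13.5583 [-0.0791981   0.17754668 -1.42392321] 0.014016926331076965 [ 0.53701894 -0.14512837  0.24934093] [-3.25095425e-01 -2.12711966e-02  1.31251000e+00 -9.62476406e-06
  1.85148584e+00 -1.43610295e+00]
```

View pics/s5.png

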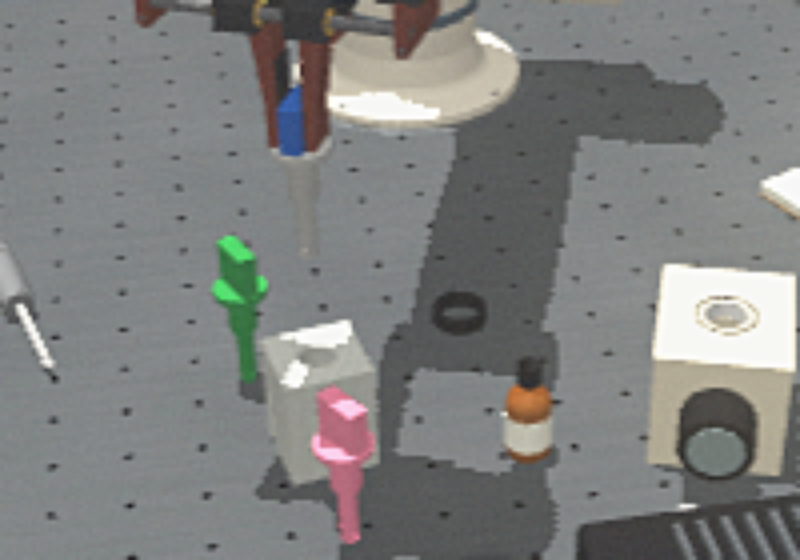

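View pics/w5.png

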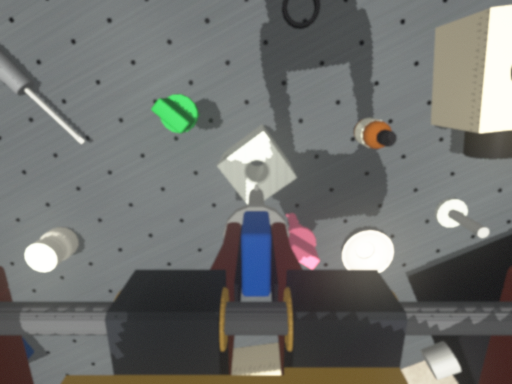

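The screw is held upright with a finger gap of 14 mm. Next I'll move over the well with joint 6 near its lower limit, then lower in steps with force checks.

Run:
```python
from h import *
W=np.array([.5608,.1286]); q=qd(2.775)
move_to([*W,.24],q); hold(.3)
s=state();print(s["time"],s["ft_force"],s["ee_pos"],s["joint_pos"].round(3)); f0=s["ft_force"];np.save("f0.npy",f0)
move_l([*W,.19],speed=.12)
for z in np.arange(.187,.129,-.006):
    move_l([*W,z],speed=.05); s=state(); d=s["ft_force"]-f0
    print(round(s["time"],2),round(z,4),d.round(2),s["ee_pos"].round(4))
    if np.linalg.norm(d)>8: break
im=get_image("scene");cv2.imwrite("pics/s6.png",cv2.resize(im["frame"][100:260,200:400],None,fx=4,fy=3.75))
```

```text
15.0417 [ 1.20334751 -0.55732298 -1.64571103] [0.56096782 0.12773028 0.24006603] [ 0.165  0.026  1.281 -0.     1.834 -2.608]
15.86 0.187 [-1.32  1.19 -1.14] [0.5611 0.1287 0.1877]
16.12 0.181 [-0.35  0.07  0.19] [0.5606 0.1286 0.1804]
16.39 0.175 [-1.17 -0.24 -0.22] [0.5605 0.1285 0.1743]
16.66 0.169 [-1.04  0.9   0.66] [0.5606 0.1286 0.1684]
16.93 0.163 [-1.45  1.92 -0.96] [0.5607 0.1289 0.1624]
17.19 0.157 [-0.45  3.03 -2.04] [0.5606 0.1288 0.1563]
17.46 0.151 [-0.71  2.54 -0.86] [0.5606 0.1288 0.1503]
17.73 0.145 [-1.39  3.41 -1.26] [0.5606 0.1288 0.1443]
17.99 0.139 [-0.06  3.17 -2.53] [0.5605 0.1287 0.1383]
18.26 0.133 [-0.35  2.99 -1.07] [0.5606 0.1287 0.1322]
```

View pics/s6.png

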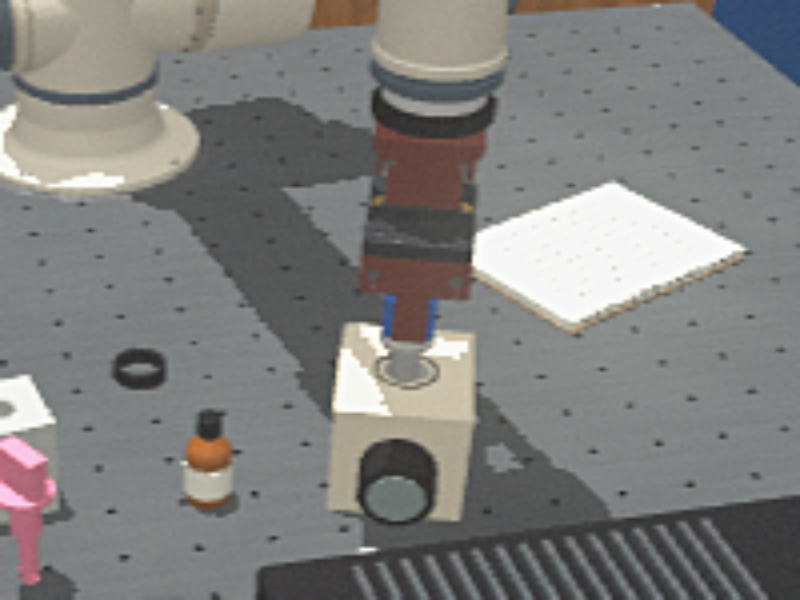

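The tip is in the well with a 3 N side force in +y. I'll shift slightly to +y and lower gently until the spring and ring are felt.

Run:
```python
from h import *
W=np.array([.5608,.1286]); f0=np.load("f0.npy")
def rd(n=3):
    fs=[]
    for _ in range(n): hold(.02); fs.append(state()["ft_force"])
    return np.mean(fs,0)-f0
for dy in (.0006,.0012):
    move_l([W[0],W[1]+dy,.132],speed=.05); d=rd();print(dy,d.round(2),round(state()["time"],2))
    if d[1]<1: break
y=W[1]+dy
for z in [.128,.125,.122,.120,.119,.118,.1175,.117,.1165,.116,.1155]:
    move_l([W[0],y,z],speed=.03); d=rd();s=state()
    print(round(s["time"],2),z,d.round(2),s["ee_pos"].round(4))
    if d[2]>8 : break
```

```text
0.0006 [-0.65  1.83 -0.52] 18.61
0.0012 [-1.03  0.82  0.32] 18.91
19.24 0.128 [-1.25  0.79 -0.01] [0.5606 0.1297 0.1277]
19.54 0.125 [-1.09  0.59  0.35] [0.5607 0.1298 0.1249]
19.84 0.122 [-0.67  0.53 -0.12] [0.5607 0.1298 0.1219]
20.14 0.12 [-0.97  0.33  2.21] [0.5611 0.1298 0.1205]
20.44 0.119 [-0.94  1.09  3.69] [0.561  0.1299 0.1195]
20.74 0.118 [-0.14  0.33  4.08] [0.561  0.1298 0.1182]
21.04 0.1175 [0.02 1.26 3.72] [0.561  0.1298 0.1176]
21.34 0.117 [0.64 0.52 5.31] [0.561  0.1298 0.1173]
21.64 0.1165 [-0.06  0.94  7.23] [0.561  0.1298 0.1171]
21.94 0.116 [-1.07  0.98  8.9 ] [0.561  0.1299 0.117 ]
```

Spring felt at TCP 0.1205, ring at 0.1172, now pressing with about 9 N. I'll search clockwise in small steps, watching height and force.

```bash
cat > t.py <<'E'
from h import *
f0=np.load("f0.npy"); X,Yc=.5608,.1298
def rd(n=2):
    fs=[];m=[];z=[]
    for _ in range(n):
        hold(.02); s=state(); fs.append(s["ft_force"]);m.append(s["moment"][2]);z.append(s["ee_pos"][2])
    return np.mean(fs,0)-f0,np.mean(m),np.mean(z),s
def go(yaw,z,x=X,y=Yc):
    j=inverse_kinematics([x,y,z],qd(yaw)); movej(j)
def log(tag,r):
    d,m,z,s=r; print(tag,round(s["time"],2),"F",d.round(1),"M",round(m,3),"z",round(z,5),"xy",s["ee_pos"][:2].round(4),"j6",s["joint_pos"][5].round(3),"gap",round(s["finger_gap"],4))
E
python3 - <<'E'
from t import *
yaw=2.775; z=.116
log("0",rd())
for i in range(22):
    yaw-=np.radians(8); go(yaw,z); r=rd(); log(round(yaw,3),r)
    if r[2]<.1165 or abs(r[1])>.35 or r[0][2]>13: break
E
```

```text
0 21.98 F [-0.3  0.4  9. ] M -0.002 z 0.11703 xy [0.561  0.1298] j6 -2.607 gap 0.014
2.635 22.27 F [-0.8  0.9  9.5] M 0.016 z 0.11703 xy [0.561  0.1298] j6 -2.467 gap 0.0138
2.496 22.56 F [-0.4  0.   9.1] M -0.008 z 0.11704 xy [0.5611 0.1297] j6 -2.327 gap 0.0139
2.356 22.85 F [-0.4  0.3  8.9] M -0.064 z 0.11702 xy [0.561  0.1298] j6 -2.187 gap 0.0137
2.216 23.14 F [-1.1  0.2  8.7] M -0.031 z 0.11702 xy [0.561  0.1297] j6 -2.048 gap 0.0137
2.077 23.43 F [-0.9  0.6  9.1] M -0.003 z 0.11703 xy [0.561  0.1297] j6 -1.908 gap 0.0141
1.937 23.73 F [-0.6  0.2  9.1] M -0.031 z 0.11704 xy [0.561  0.1298] j6 -1.769 gap 0.0137
1.798 24.02 F [-1.5  0.6  9.1] M -0.005 z 0.11703 xy [0.561  0.1297] j6 -1.629 gap 0.0141
1.658 24.31 F [-0.8  1.1  9.8] M -0.044 z 0.11701 xy [0.561  0.1298] j6 -1.489 gap 0.0134
1.518 24.6 F [-1.3 -0.1  8.6] M 0.01 z 0.11701 xy [0.5609 0.1297] j6 -1.35 gap 0.0138
1.379 24.89 F [-1.3  0.1  9. ] M -0.029 z 0.11702 xy [0.5609 0.1298] j6 -1.21 gap 0.0137
1.239 25.18 F [-0.9  0.8  8.6] M -0.021 z 0.11702 xy [0.5609 0.1298] j6 -1.071 gap 0.0139
1.099 25.48 F [-1.7  0.8  9. ] M 0.001 z 0.11689 xy [0.5609 0.1298] j6 -0.931 gap 0.0136
0.96 25.77 F [-1.1  0.6  7.4] M -0.037 z 0.11614 xy [0.5608 0.1298] j6 -0.795 gap 0.0137
```

The pin dropped at j6 ≈ -0.80. I'll stop turning and follow it down gently.

Run:
```python
from t import *
yaw=.96
for z in (.115,.114,.113,.112,.111,.110,.109,.108):
    go(yaw,z); r=rd(); log(z,r)
    if r[0][2]>11.5 : break
```

```text
0.115 26.05 F [-1.2  1.1  7.8] M -0.053 z 0.1154 xy [0.5608 0.1298] j6 -0.795 gap 0.0138
0.114 26.33 F [-1.4  0.4 10. ] M -0.119 z 0.11503 xy [0.5608 0.1297] j6 -0.795 gap 0.0137
0.113 26.62 F [-3.3  0.1 12.6] M -0.12 z 0.11453 xy [0.5609 0.1298] j6 -0.795 gap 0.0139
```

While being pressed, the screw is urged clockwise, so the pin is on the notch's near edge. I'll turn a little further under a light push.

Run:
```python
from t import *
yaw=.96; z=.1135
for i in range(6):
    yaw-=np.radians(4); go(yaw,z); r=rd(); log(round(yaw,3),r)
    if r[0][2]<9.2:
        while z>.1095 and r[0][2]<9.5:
            z-=.001; go(yaw,z); r=rd(); log(("z",round(z,4)),r)
    if r[0][2]>14 or abs(r[1])>.4 or r[2]<.1112: break
```

```text
0.89 26.9 F [-2.   0.8  8.1] M -0.024 z 0.11396 xy [0.5608 0.1297] j6 -0.725 gap 0.0138
('z', 0.1125) 27.18 F [-0.6  0.2  6.5] M -0.054 z 0.1127 xy [0.5608 0.1297] j6 -0.725 gap 0.0134
('z', 0.1115) 27.47 F [-1.5  0.4  7.2] M -0.006 z 0.11172 xy [0.5608 0.1297] j6 -0.725 gap 0.0138
('z', 0.1105) 27.75 F [-1.6 -0.1  8.9] M -0.038 z 0.11096 xy [0.5608 0.1297] j6 -0.725 gap 0.0135
('z', 0.1095) 28.03 F [-2.9 -0.2 12. ] M -0.042 z 0.11084 xy [0.5608 0.1297] j6 -0.725 gap 0.0141
```

The pin is at the notch bottom, 6.3 mm below the ring, which puts the tip about 71.2 mm down. I'll screw clockwise under a light push with z following.

```bash
cat > scr.py <<'E'
from t import *
import sys
def run(yaw,z,n,step,zstop,Mlim,Ft=9):
    for i in range(n):
        yaw-=np.radians(step); go(yaw,z); r=rd(); log((round(yaw,3),round(z,5)),r)
        e=Ft-r[0][2]
        if r[2]<zstop or abs(r[1])>Mlim or r[0][2]>15: break
        z-=np.clip(e/4*.001*.8,-.0008,.0008)
    print("END",yaw,z)
E
python3 - <<'E'
from scr import *
run(.89,.1103,8,6,.1075,.3)
E
```

```text
(np.float64(0.785), 0.1103) 28.32 F [-1.6  0.1  8.1] M -0.049 z 0.11074 xy [0.5608 0.1297] j6 -0.62 gap 0.0138
(np.float64(0.681), np.float64(0.11013)) 28.6 F [-1.5  0.5  7.5] M -0.038 z 0.11051 xy [0.5608 0.1298] j6 -0.515 gap 0.0139
(np.float64(0.576), np.float64(0.10984)) 28.88 F [-1.5  0.1  8.6] M 0.011 z 0.11024 xy [0.5608 0.1298] j6 -0.411 gap 0.014
(np.float64(0.471), np.float64(0.10975)) 29.17 F [-0.5  0.6  8. ] M -0.036 z 0.11005 xy [0.5608 0.1298] j6 -0.306 gap 0.0135
(np.float64(0.366), np.float64(0.10954)) 29.45 F [-1.   0.6  7.8] M 0.019 z 0.10982 xy [0.5607 0.1298] j6 -0.201 gap 0.0139
(np.float64(0.262), np.float64(0.10931)) 29.73 F [-0.7  0.4  7.5] M -0.025 z 0.10958 xy [0.5607 0.1298] j6 -0.096 gap 0.0138
(np.float64(0.157), np.float64(0.109)) 30.02 F [-1.1  1.   7.2] M 0.022 z 0.1093 xy [0.5607 0.1298] j6 0.008 gap 0.0139
(np.float64(0.052), np.float64(0.10864)) 30.3 F [-1.   0.7  7.5] M 0.001 z 0.10904 xy [0.5607 0.1298] j6 0.113 gap 0.0138
END 0.05224195904272161 0.10833825077076979
```

The height follows the 16 mm lead exactly (0.26 mm per 6°), so the thread has caught. I'll continue and take smaller steps near home.

Run:
```python
from scr import *
run(.0522,.10834,8,6,.1070,.3)
```

```text
(np.float64(-0.053), 0.10834) 30.58 F [-1.   0.3  7.9] M -0.033 z 0.10875 xy [0.5608 0.1298] j6 0.218 gap 0.0139
(np.float64(-0.157), np.float64(0.10813)) 30.87 F [-1.2  0.3  7.7] M 0.007 z 0.10854 xy [0.5608 0.1298] j6 0.323 gap 0.014
(np.float64(-0.262), np.float64(0.10787)) 31.15 F [-0.7  0.2  7.3] M 0.025 z 0.10828 xy [0.5608 0.1298] j6 0.427 gap 0.014
(np.float64(-0.367), np.float64(0.10753)) 31.43 F [-1.2  0.6  7.7] M -0.004 z 0.10796 xy [0.5608 0.1298] j6 0.532 gap 0.0136
(np.float64(-0.471), np.float64(0.10727)) 31.72 F [-1.4  0.2  8.3] M 0.058 z 0.10773 xy [0.5608 0.1298] j6 0.637 gap 0.0141
(np.float64(-0.576), np.float64(0.10713)) 32.0 F [-1.4  1.2  7.6] M 0.008 z 0.1075 xy [0.5607 0.1298] j6 0.741 gap 0.0138
(np.float64(-0.681), np.float64(0.10685)) 32.28 F [-1.3  0.7  8.7] M 0.002 z 0.10721 xy [0.5607 0.1299] j6 0.846 gap 0.0139
(np.float64(-0.786), np.float64(0.10679)) 32.57 F [-1.2  1.7  7.6] M -0.017 z 0.10708 xy [0.5607 0.1299] j6 0.951 gap 0.014
END -0.7855580409572783 0.106514361894357
```

Run:
```python
from scr import *
run(-.7856,.10651,10,3,.1060,.12)
```

```text
(np.float64(-0.838), 0.10651) 32.85 F [-1.9  0.9  8.2] M -0.01 z 0.10681 xy [0.5606 0.1299] j6 1.003 gap 0.0135
(np.float64(-0.89), np.float64(0.10634)) 33.13 F [-2.1  1.3  7.4] M 0.036 z 0.10666 xy [0.5606 0.1299] j6 1.055 gap 0.014
(np.float64(-0.943), np.float64(0.10603)) 33.42 F [-2.2  0.   8.5] M 0.031 z 0.10649 xy [0.5606 0.1299] j6 1.108 gap 0.0137
(np.float64(-0.995), np.float64(0.10593)) 33.7 F [-2.2  0.7  9.3] M -0.01 z 0.10646 xy [0.5606 0.1299] j6 1.16 gap 0.0137
(np.float64(-1.047), np.float64(0.10599)) 33.98 F [-1.5  1.2  8.2] M 0.023 z 0.10646 xy [0.5606 0.13  ] j6 1.213 gap 0.0139
(np.float64(-1.1), np.float64(0.10584)) 34.27 F [-3.   1.6  9.3] M 0.008 z 0.10648 xy [0.5606 0.13  ] j6 1.265 gap 0.0139
(np.float64(-1.152), np.float64(0.1059)) 34.55 F [-2.6  0.2  8.9] M 0.018 z 0.10648 xy [0.5605 0.1301] j6 1.317 gap 0.0137
(np.float64(-1.204), np.float64(0.10589)) 34.83 F [-2.3  1.2  8.6] M 0.031 z 0.10649 xy [0.5606 0.1301] j6 1.37 gap 0.0137
(np.float64(-1.257), np.float64(0.10581)) 35.12 F [-2.5  0.5  9.8] M 0.025 z 0.10648 xy [0.5605 0.1301] j6 1.422 gap 0.0138
(np.float64(-1.309), np.float64(0.10597)) 35.4 F [-2.3  1.4  8.6] M -0.047 z 0.10649 xy [0.5605 0.1301] j6 1.474 gap 0.014
END -1.309198775598299 0.10589250087850607
```

The height stalled at 0.1065, so the collar is down, but there is no torque yet: the pin is taking up play to the thread's underside. I'll turn a few more degrees in small steps, averaging the moment, until it is just snug.

Run:
```python
from t import *
yaw=-1.309;z=.1060
base=None
for i in range(12):
    yaw-=np.radians(2); go(yaw,z); r=rd(5); log(round(yaw,3),r)
    if r[1]>.09 or r[0][2]>14 or r[0][2]<4: break
print("yaw",yaw)
im=get_image("wrist");cv2.imwrite("pics/w7.png",im["frame"])
```

```text
-1.344 35.73 F [-2.8  1.1  9.3] M -0.016 z 0.10649 xy [0.5606 0.1301] j6 1.509 gap 0.0142
-1.379 36.07 F [-2.2  0.9  8.8] M 0.025 z 0.1065 xy [0.5606 0.1301] j6 1.544 gap 0.0135
-1.414 36.4 F [-2.   1.3  8.5] M 0.0 z 0.10649 xy [0.5606 0.1301] j6 1.579 gap 0.0138
-1.449 36.73 F [-2.5  0.6  8.4] M 0.008 z 0.1065 xy [0.5605 0.1301] j6 1.614 gap 0.0141
-1.484 37.07 F [-2.1  1.4  8.7] M -0.012 z 0.1065 xy [0.5605 0.1301] j6 1.649 gap 0.0138
-1.518 37.4 F [-1.9  1.3  9. ] M -0.007 z 0.1065 xy [0.5605 0.1302] j6 1.684 gap 0.014
-1.553 37.73 F [-2.1  1.2  8.6] M 0.016 z 0.10649 xy [0.5605 0.1302] j6 1.718 gap 0.0141
-1.588 38.07 F [-2.   1.3  8.3] M -0.011 z 0.10647 xy [0.5605 0.1302] j6 1.753 gap 0.0136
-1.623 38.4 F [-1.9  1.7  8.9] M 0.017 z 0.10648 xy [0.5605 0.1303] j6 1.788 gap 0.0138
-1.658 38.73 F [-2.2  1.7  8.6] M -0.019 z 0.10649 xy [0.5605 0.1303] j6 1.823 gap 0.0137
-1.693 39.07 F [-1.9  2.4  8.2] M 0.01 z 0.10646 xy [0.5605 0.1303] j6 1.858 gap 0.0136
-1.728 39.4 F [-1.7  2.1  8. ] M 0.005 z 0.10646 xy [0.5605 0.1304] j6 1.893 gap 0.014
yaw -1.7278790204786396
```

View pics/w7.png

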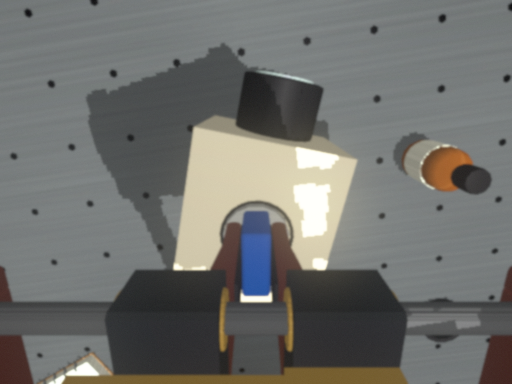

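The collar is on the face (z is constant) and the bar is still square between the fingers at (256,250). To check for play, I'll relax the push and see whether the spring lifts the screw.

Run:
```python
from t import *
yaw=-1.728
for z in (.1070,.1080,.1085,.109):
    go(yaw,z); r=rd(4); log(z,r)
    if r[0][2]<-3 or r[2]>.1085: break
```

```text
0.107 39.77 F [-0.7  3.9  3.6] M 0.042 z 0.1065 xy [0.5605 0.1303] j6 1.895 gap 0.0137
0.108 40.08 F [ 1.5  5.1 -5.5] M 0.035 z 0.10663 xy [0.5604 0.1301] j6 1.896 gap 0.0139
```

With 5 N of upward pull it rose only 0.15 mm, so the thread holds it. I'll nip it up by a couple of degrees with the moment watched, then release.

Run:
```python
from t import *
yaw=-1.728
for i in range(4):
    yaw-=np.radians(1.5); go(yaw,.1068); r=rd(4); log(round(yaw,3),r)
    if r[1]>.08: break
```

```text
-1.754 40.4 F [-0.9  5.9 -1.1] M 0.035 z 0.10653 xy [0.5605 0.1301] j6 1.922 gap 0.0138
-1.78 40.72 F [-1.   5.4 -1.3] M 0.043 z 0.10652 xy [0.5605 0.13  ] j6 1.948 gap 0.0137
-1.807 41.03 F [-1.1  6.  -1.7] M 0.059 z 0.10652 xy [0.5605 0.13  ] j6 1.974 gap 0.014
-1.833 41.35 F [-0.6  5.8 -1.5] M 0.047 z 0.10651 xy [0.5606 0.1301] j6 2.001 gap 0.0138
```

Run:
```python
from t import *
gripper_open(); log("open",rd())
p=state()["ee_pos"]; move_l([p[0],p[1],.20],speed=.1)
move_to([.59-.06,.12,.28],qd(1.111)); hold(.2)
im=get_image("wrist");np.savez("w8.npz",**im);cv2.imwrite("pics/w8.png",im["frame"])
sc=get_image("scene");np.savez("s8.npz",**sc);cv2.imwrite("pics/s8.png",cv2.resize(sc["frame"][150:290,150:350],None,fx=4,fy=4,interpolation=2))
print(state()["time"])
```

```text
open 42.59 F [-1.2 -0.   1.5] M 0.017 z 0.10679 xy [0.5608 0.1298] j6 2.001 gap 0.088
46.475
```

View pics/w8.png

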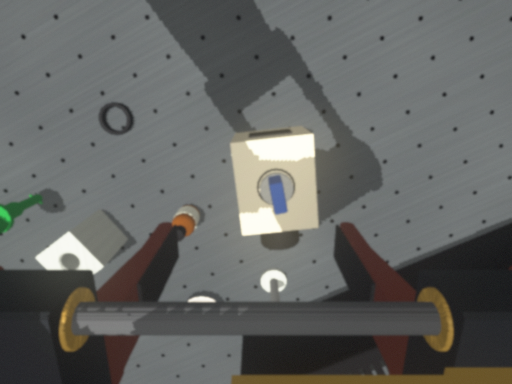

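View pics/s8.png

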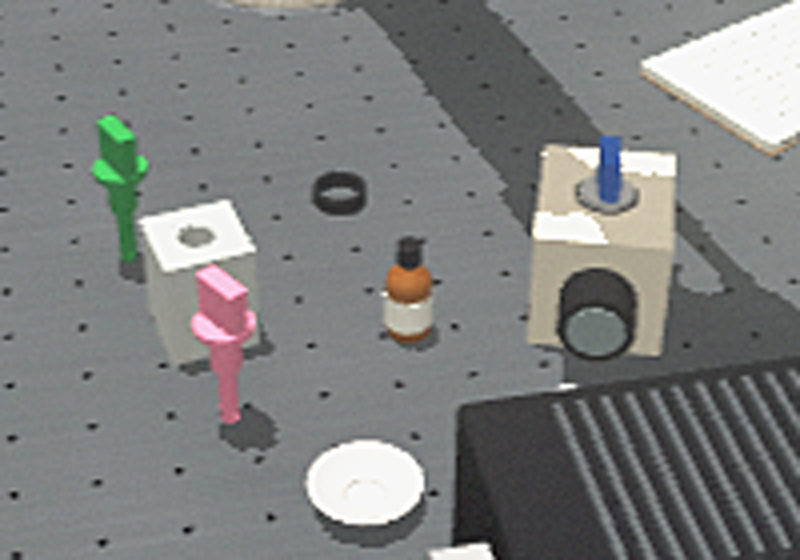

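The wrist picture shows the collar ring centred on the module top around (276,187) with the blue bar standing on it. The scene picture shows the collar flat on the face, and nothing nearby has moved. Last check: heights from depth.

Run:
```python
from h import *
a=dict(np.load("w8.npz"))
hsv=cv2.cvtColor(a["frame"],cv2.COLOR_BGR2HSV);m=cv2.inRange(hsv,(100,100,30),(130,255,255));m[:160]=0;m[230:]=0;m[:,:250]=0;m[:,310:]=0
P=lambda u,v:(lambda c,r:c+r*a["depth"][v,u])(*ray(a,u,v))
pts=np.array([P(u,v) for v,u in zip(*np.nonzero(m))]);z=pts[:,2]
top=pts[z>np.percentile(z,40)];print("bar top z",np.percentile(z,[50,80]),"xy",top[:,:2].mean(0),"face",P(245,205)[2],P(308,160)[2],"collar",P(262,187)[2],P(292,187)[2])
job_done()
```

```text
bar top z [0.12866629 0.1292614 ] xy [0.55985364 0.1292754 ] face 0.09008865216362832 0.09069039597749273 collar 0.09647674844320792 0.09645944653043576
the job is handed in; nothing more can be done
```

The screw is in the module's well, screwed down with its collar on the top face and let go. I handed the job in at about 46.5 s, and no verdict is reported.

**What I did:**
- I took the blue screw out of its stand and lowered it into the well.
- I searched clockwise at about 9 N until the pin dropped into a notch. The highest press read before the thread caught was about 12.6 N, below the 22 N limit.
- I turned it in, with its height following the 16 mm per turn thread, until the collar stopped on the face. I then turned about 50° more, which took up play, and opened the gripper clear of everything.

**Last checks:**
- **Collar:** its top measured 96.5 mm above the table (96 mm when seated), the same on both sides. The bar's top measured about 128.7 to 129.3 mm (128 mm expected), which is within camera error.
- **Position:** the screw's bar is within about 1 to 1.5 mm of the measured well axis.
- **Hold:** before the last few degrees of turning, a 5 N upward pull raised it only about 0.15 mm.
- **Bystanders:** those visible in the last pictures looked unmoved by eye; I did not measure them.

**Did not fully agree:** I never felt a clear tightening torque at the end, only about 0.05 N m. The clamping is light, and I judged it seated from the height stop and the pull test.

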